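Sweep the punched slugs off the marking-out plate into the scrap bin

TASK

Clear the marking-out plate: with the fingers, sweep the three flat solid steel slugs along the plate and over its edge into the empty scrap bin beside it, not into the partitioned tray on the other side. Only slide the slugs, do not pick them up, and leave the bushing and the hexagon nut standing where they are among them; disturb nothing else on the bench.

Things in the scene. Friction and masses are not known exactly. Their poses are not given: they have to be found in the camera images.
- plate: Dark steel plate fixed on the bench, 270 mm (its x) by 300 mm (its y), 50 mm high, turned up to 9 degrees. Origin: centre of its underside; top 50 mm above it, long edges at y = +/-150 mm. Three slugs, a bushing and a nut stand on it in random order, one in each of five rows 52 mm apart in x; every row runs along y, with nothing else in it, to both long edges.
- bin: Scrap bin: plain empty open grey metal box, no partition, 270 (x) by 120 (y) by 40 mm high, walls and floor 4 mm, fixed. It stands parallel to the plate along its +y or its -y edge (varies), 2 mm off; its rim is 10 mm below the plate's top, so parts pushed over that edge fall in. Origin: centre of its underside on the bench.
- tray: The finished-parts tray, not for scrap: the same size of grey box as the bin, fixed along the plate's opposite long edge, but with one partition across the middle and a short tube collar standing in each half. Origin: centre of its underside.
- slug_a: Bright steel slug: solid flat disc, 32 mm across, 10 mm thick, 50 to 85 g, no hole, lying flat on the plate; scrap, to be swept off. Slides with slight friction (well under 1 N). Origin: centre of its underside, z up while it lies on the plate.
- slug_b: Bright steel slug: solid flat disc, 32 mm across, 10 mm thick, 50 to 85 g, no hole, lying flat on the plate; scrap, to be swept off. Slides with slight friction (well under 1 N). Origin: centre of its underside, z up while it lies on the plate.
- slug_c: Bright steel slug: solid flat disc, 32 mm across, 10 mm thick, 50 to 85 g, no hole, lying flat on the plate; scrap, to be swept off. Slides with slight friction (well under 1 N). Origin: centre of its underside, z up while it lies on the plate.
- bushing: Finished steel bushing: upright round sleeve, 30 mm outside, 18 mm bore, 35 mm tall, standing on the plate; must stay. Origin: centre of its underside.
- nut: Finished steel hexagon nut, 30 mm across flats (35 mm across corners), 16 mm high, dark bore disc on top, lying on the plate; must stay. Origin: centre of its underside.
- collar_a: Thin steel tube collar, 70 mm across, 50 mm tall, standing in one half of the tray (top 54 mm above the bench); must stay. Origin: centre of its underside.
- collar_b: The same kind of collar in the tray's other half; must stay.
- hammer: Hammer lying on the bench to the robot's right, to be left alone. Origin: underside, middle.
- wrench: Open-ended wrench lying on the bench to the robot's left, to be left alone. Origin: underside, middle.
- jar: Amber glass jar, 66 mm across, 85 mm tall, standing beyond the plate, to be left alone. Origin: centre of its underside.

How it is judged:
By the outcome, as a careful person would: the job done as asked, in the order asked, and still so for the second after the job is handed in, with the robot touching nothing.
It also fails if it takes over 54 s, if anything falls off the work surface, if the arm or the gripper's body presses on something with over 40 N, if the wrist force passes 120 N, or if a joint passes its speed limit or range.

ROBOT

A 7-joint arm with a two-finger parallel gripper is mounted at the origin on the work surface. World frame = base frame: x ahead of the robot, y to its left, z up, the work surface at z = 0. Lengths are in m, angles in degrees, forces in N, time in s.
With the tool pointing down it reaches from about 0.425 to 0.875 m from the base axis. Payload 4.7 kg.
Tool frame: the origin (TCP) lies on the front face of the gripper's body, between the roots of the fingers; the fingertips stand 70 mm ahead of it and the grasp point (between the pads) lies 51 mm ahead of it; z points along the fingers, y is the direction in which the jaws open and shut (so a half turn about z gives the same grasp; the last joint's range is limited). The gripper opens to 87 mm and grips with 3 to 60 N. Pads are 19 mm wide; open, the fingers measure 117 mm over their backs; the gripper's body (75 mm by 190 mm) begins 51 mm behind the grasp point.
Start: joints at [-73.276, 18.392, -4.016, 83.108, 1.295, 78.541, -3.26], TCP at [0.178, 0.625, 0.292] pointing down, gripper open.
Joint ranges: [-163.93, 163.93], [-17.29, 119.83], [-79.2, 71.16], [3.27, 140.29], [-89.18, 269.18], [5.43, 117.66], [-154.24, 154.24]. Speed limits (degrees/s): [147.25, 147.25, 180, 180, 180, 180, 180].

INTERFACE

Orientations are given as [roll, pitch, yaw] about the fixed x, y, z axes, in that order (R = Rz(yaw) Ry(pitch) Rx(roll)).
In Python, from cell import env gives the robot as it stands.
- The arm moves only by the tool drive_tool, never from a script. Its argument "commands" is a list of rows, each a list of 7 numbers: the shift along the tool's x, y, z in cm, then the turn, a rotation vector about the tool's x, y, z in degrees, then the opening, from 0 (shut) to 1 (fully open). In form: [[tx, ty, tz, rx, ry, rz, hand], ...]. A call has 1 to 20 rows; each row shifts and turns the commanded pose from where the row before left it, along the tool's axes as they then stand; what a row does not reach is not made up. A row lasts 1/12 s, in which the tool goes at most 41.7 mm and 7.16 degrees, less where a joint would pass 70% of its speed; a pose out of reach is approached as far as the arm can. A call is refused whole if a number of a shift passes 4.17 or a number of a turn 7.16, either way. A call with a gripper value outside its range is refused whole. The fingers move at their own pace and stop on an object; "force" is the grip in N (left out, the last holds). Time passes only in rows, so rows that do not move let the fingers close. It gives the time, the measured TCP pose, the force and the opening at its end, in the units of the state.
- env.get_obs(): the state, without advancing time (a new reading comes with each control period).
- env.read_camera(name): name is "scene" or "top"; returns a dict with "img" (400x640x3 uint8, blue, green, red), "mtx" (3x3 intrinsics, pixels), "pose" (4x4, takes a point from camera to world coordinates). Camera axes: x right, y down, z forward; pixel columns grow to the right and rows downward; lengths in m; the calibration is good to about 2 mm. A picture is of the moment at which its call begins. There is no depth.
- env.sign_off(): hands the job in, once; it reports no verdict.
The state is a dict: "time_s": time; "qpos": joint angles; "joint_velocities": joint speeds; "effort": joint torques, N m; "tool_pos": TCP position; "tool_rot": TCP orientation; "force": force on the tool from outside, world axes, zero at the start; "wrist_torque": the same for the moment, N m; "grip_width": finger opening in m.
Only numpy, scipy, OpenCV 4.12 (cv2) and the standard library are available. Lean on these libraries where they do the work, as an engineer would, in place of code of your own. Each camera call takes 0.05 s, during which the arm holds its last target.

## Working session

There is one attempt and no reset: what is moved stays moved. The work goes in short steps, Python scripts to look and compute and a tool call to move; the robot and the scene stay as the last step left them, time stands still between calls to the robot, and variables do not carry over. Pictures are saved under pics/ and viewed, and the job is handed in when it is done.

Besides the shell and the picture viewer there is one more tool, called after ">>>" as name(argument=value, ...), one argument or row to a line, values as JSON. drive_tool: Moves the arm, as the interface text tells. Its arguments: {"type":"object","properties":{"commands":{"type":"array"},"force":{"type":"number"}},"required":["commands"]}

```bash
ls; mkdir -p pics; python3 - <<'E'
from cell import env
import cv2
o=env.get_obs();print(o)
for n in("top","scene"):
    c=env.read_camera(n);cv2.imwrite(f"pics/{n}0.png",c["img"]);print(n,c["mtx"],c["pose"])
E
```

```text
pics
{'time_s': 0.0, 'qpos': array([-73.27515974,  18.43702457,  -4.01664788,  83.1755414 ,
         1.29518751,  78.54130869,  -3.25887892]), 'joint_velocities': array([ 0.03690952,  0.011856  , -0.00908927, -0.01411937,  0.00939402,
        0.00578058,  0.01792631]), 'effort': array([ 3.33510934e-04, -4.91277766e+01, -4.03899886e-01, -3.12532496e+01,
       -6.41273288e-02,  4.34179860e-02,  1.59121837e-04]), 'tool_pos': array([0.17817293, 0.62465606, 0.29117901]), 'tool_rot': array([-1.79891386e+02,  5.68340486e-03,  1.64087147e+02]), 'force': array([ 0.64399526,  0.20834449, -0.29021462]), 'wrist_torque': array([-0.01376893, -0.01257335, -0.01432103]), 'grip_width': 0.0869527814862162}
top [[366.03593265   0.         314.11857155]
 [  0.         366.03593265 202.77423709]
 [  0.           0.           1.        ]] [[ 0.02336579 -0.98912905  0.1451818   0.49515049]
 [-0.99968633 -0.02442671 -0.00552902  0.01552295]
 [ 0.00901523 -0.14500707 -0.98938955  1.08356955]
 [ 0.          0.          0.          1.        ]]
scene [[448.36595957   0.         316.58410918]
 [  0.         448.36595957 198.76321152]
 [  0.           0.           1.        ]] [[ 0.34290148  0.50361976 -0.79296009  1.6317902 ]
 [ 0.93924535 -0.19763997  0.28063609 -0.32873242]
 [-0.01538673 -0.84101461 -0.54079356  0.71594006]
 [ 0.          0.          0.          1.        ]]
```

View pics/top0.png

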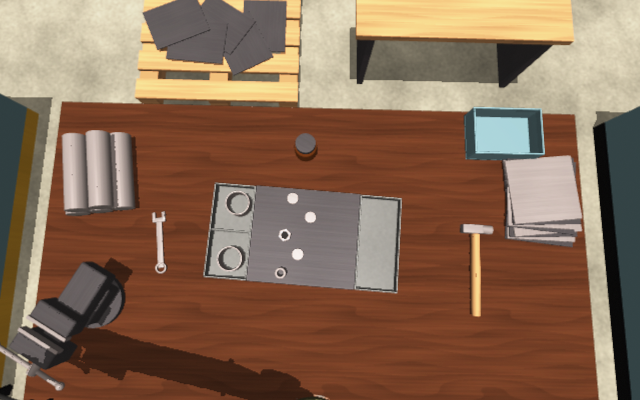

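View pics/scene0.png

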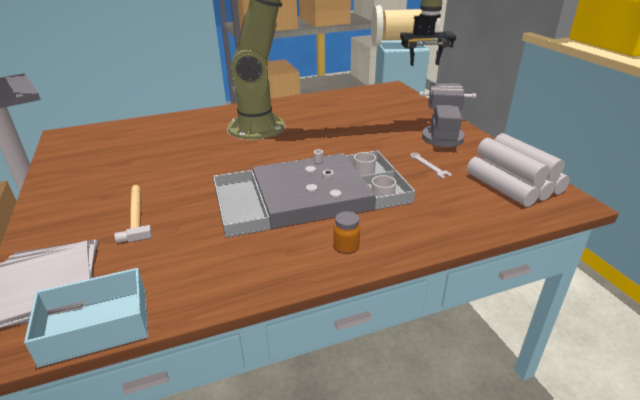

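The top view shows the tray with collars on the left (+y, ~(230,230)) and the empty bin on the right (-y, ~(380,245)). The slugs are at (292,198), (310,217) and (297,254), the nut at (285,235) and the bushing at (280,272). Next I'll measure them.

```bash
cat > h.py <<'E'
from cell import env
import cv2, numpy as np
def ray(c,u,v,z):
    d=c["pose"][:3,:3]@np.linalg.inv(c["mtx"])@np.array([u,v,1.]);o=c["pose"][:3,3]
    return o+d*(z-o[2])/d[2]
def proj(c,p):
    P=np.linalg.inv(c["pose"]);q=c["mtx"]@(P[:3,:3]@np.asarray(p)+P[:3,3]);return q[:2]/q[2]
E
python3 - <<'E'
from h import *
for n,box in(("top",(250,360,185,292)),("scene",(255,372,140,220))):
    c=env.read_camera(n);g=cv2.cvtColor(c["img"],cv2.COLOR_BGR2GRAY)
    x0,x1,y0,y1=box
    for th in((150,190)):
        m=(g[y0:y1,x0:x1]>th).astype(np.uint8)
        k,l,s,ce=cv2.connectedComponentsWithStats(m)
        for i in range(1,k):
            if 8<s[i,4]<300:
                u,v=ce[i]+[x0,y0];print(n,th,s[i],(round(u,1),round(v,1)),ray(c,u,v,.06).round(4))
    if n=="top":
        cv2.imwrite("pics/top_zoom.png",cv2.resize(c["img"][175:300,195:410],None,fx=3.7,fy=3.7,interpolation=cv2.INTER_CUBIC))
    else: cv2.imwrite("pics/scene_zoom.png",cv2.resize(c["img"][130:240,205:415],None,fx=3.8,fy=3.8,interpolation=cv2.INTER_CUBIC))
E
```

```text
top 150 [ 0  4  6 13 46] (np.float64(252.2), np.float64(193.5)) [0.6675 0.1856 0.06  ]
top 150 [ 37   8  11  11 103] (np.float64(292.2), np.float64(197.9)) [0.6577 0.0722 0.06  ]
top 150 [ 0 20  4 24 46] (np.float64(251.0), np.float64(217.2)) [0.6001 0.1858 0.06  ]
top 150 [ 55  27  11  11 103] (np.float64(310.0), np.float64(216.8)) [0.6051 0.0205 0.06  ]
top 150 [105  40   5  64 152] (np.float64(357.9), np.float64(263.6)) [ 0.4785 -0.115   0.06  ]
top 150 [28 44 13 13 80] (np.float64(284.0), np.float64(234.5)) [0.5538 0.0918 0.06  ]
top 150 [ 42  64  12  12 111] (np.float64(297.1), np.float64(254.1)) [0.5007 0.0537 0.06  ]
top 150 [25 83 11 11 63] (np.float64(279.8), np.float64(273.0)) [0.4482 0.0995 0.06  ]
top 190 [38  8 10 11 89] (np.float64(292.4), np.float64(197.8)) [0.6582 0.0716 0.06  ]
top 190 [55 27 11 10 89] (np.float64(309.9), np.float64(216.7)) [0.6055 0.0206 0.06  ]
top 190 [29 44 12 12 60] (np.float64(284.2), np.float64(234.6)) [0.5537 0.0913 0.06  ]
top 190 [ 42  64  11  11 100] (np.float64(297.1), np.float64(253.9)) [0.5012 0.0535 0.06  ]
top 190 [25 83 10 10 35] (np
[... 536 characters left out ...]
(np.float64(261.4), np.float64(198.7)) [ 0.6148 -0.1276  0.06  ]
scene 150 [51 44 11  8 69] (np.float64(311.1), np.float64(187.0)) [0.6064 0.0183 0.06  ]
scene 150 [112  44   5   5  13] (np.float64(369.4), np.float64(185.3)) [0.6585 0.1748 0.06  ]
scene 150 [74 49 13  8 75] (np.float64(335.1), np.float64(192.5)) [0.6586 0.0702 0.06  ]
scene 150 [  0  51  11  29 157] (np.float64(257.9), np.float64(209.0)) [ 0.6606 -0.1486  0.06  ]
scene 190 [51 26  9  5 37] (np.float64(310.0), np.float64(168.0)) [0.5008 0.0522 0.06  ]
scene 190 [51 44 11  6 46] (np.float64(311.1), np.float64(186.7)) [0.6051 0.019  0.06  ]
scene 190 [75 50 11  6 50] (np.float64(335.1), np.float64(192.3)) [0.6576 0.0705 0.06  ]
```

View pics/top_zoom.png

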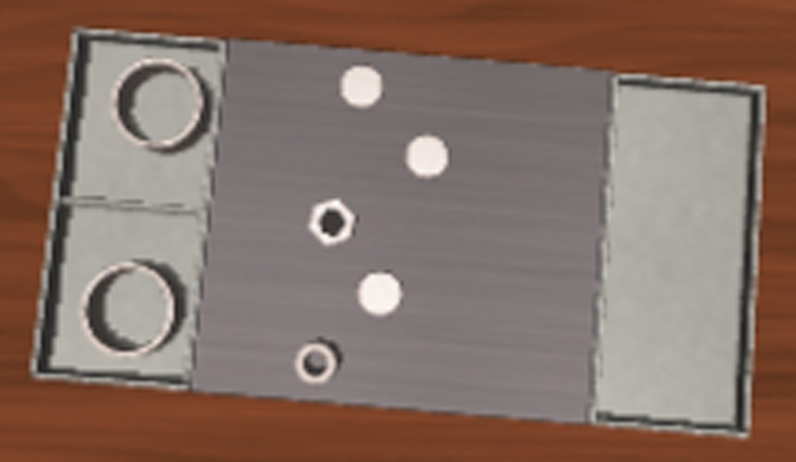

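View pics/scene_zoom.png

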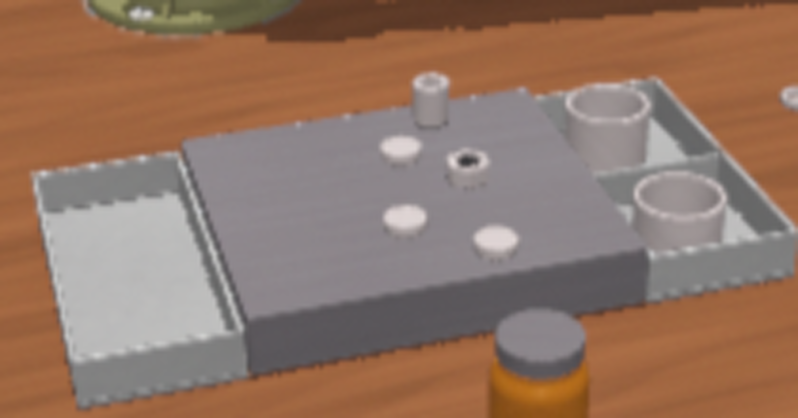

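```bash
python3 - <<'E'
from h import *
c=env.read_camera("top")
P=[ray(c,195+(a+.5)/3.7-.5,175+(b+.5)/3.7-.5,.05)[:2] for a,b in((227,38),(612,72),(592,422),(192,390))]
P=np.array(P);print(P.round(4));ctr=P.mean(0);print(ctr)
for i in range(4):
    d=P[(i+1)%4]-P[i];print(np.linalg.norm(d).round(4),np.degrees(np.arctan2(d[1],d[0])).round(2))
r,s,a=cv2.minAreaRect(P.astype(np.float32));print(r,s,a)
# plate y axis
d=(P[0]-P[1])+(P[3]-P[2]);e=(P[0]-P[3])+(P[1]-P[2])
yd=np.array([d[0]-e[1]*0,d[1]]);yaw=np.degrees(np.arctan2(-d[0],d[1]));yaw2=np.degrees(np.arctan2(e[1],e[0]));print(yaw,yaw2)
t=np.radians((yaw*.5+yaw2*.5));R=np.array([[np.cos(t),np.sin(t)],[-np.sin(t),np.cos(t)]])
T=ctr
objs=dict(A=(.658,.0713),B=(.6055,.0198),C=(.501,.053),nut=ray(c,284.1,234.5,.066)[:2],bush=ray(c,279.6,272.9,.085)[:2])
for k,v in objs.items(): print(k,np.round(v,4),(R@(np.array(v)-T)).round(4))
o=env.get_obs();print(o["time_s"],o["tool_pos"],o["tool_rot"])
E
```

```text
[[ 0.6945  0.1778]
 [ 0.6752 -0.1213]
 [ 0.4098 -0.1077]
 [ 0.4264  0.1915]]
[0.55149877 0.03505414]
0.2997 -93.69
0.2657 177.07
0.2996 86.82
0.2684 -2.92
(0.5521762371063232, 0.03502510488033295) (0.30082815885543823, 0.26843464374542236) 86.82464599609375
-3.4346314942207905 -2.9258901572669886
A [0.658  0.0713] [0.1043 0.0421]
B [0.6055 0.0198] [ 0.0548 -0.0122]
C [0.501 0.053] [-0.0514  0.0151]
nut [0.5535 0.091 ] [-0.0011  0.0559]
bush [0.4495 0.098 ] [-0.1053  0.0572]
0.25 [0.17820015 0.62490295 0.29177255] [-1.79952800e+02  1.72248738e-03  1.64087963e+02]
```

>>> drive_tool(
  commands=[
    [0,0,0,0,0,6.45,0.23],
    [0,0,0,0,0,6.45,0.23],
    [0,0,0,0,0,6.45,0.23],
    [0,0,0,0,0,6.45,0.23],
    [0,0,0,0,0,6.45,0.23],
    [0,0,0,0,0,6.45,0.23],
    [0,0,0,0,0,6.45,0.23],
    [0,0,0,0,0,6.45,0.23],
    [0,0,0,0,0,6.45,0.23],
    [0,0,0,0,0,6.45,0.23],
    [0,0,0,0,0,6.45,0.23],
    [0,0,0,0,0,6.45,0.23],
    [0,0,0,0,0,0,0.23],
  ],
  force=20,
)

```text
time_s: 1.33
tool_pos: [0.1782, 0.625, 0.2921]
tool_rot: [180.0, 0.0, 86.5]
force: [1.0, 0.0, -0.1]
grip_width: 0.0207
```

```bash
cat >> h.py <<'E'
from scipy.spatial.transform import Rotation as Ro
CT=np.array([.5515,.035]);YAW=np.radians(-3.25)
def pw(x,y):
    c,s=np.cos(YAW),np.sin(YAW);return CT+[c*x-s*y,s*x+c*y]
def todo(x,y,z):
    o=env.get_obs();R=Ro.from_euler("xyz",o["tool_rot"],degrees=True).as_matrix()
    p=np.r_[pw(x,y),z];print("t",o["time_s"].__round__(2),"pos",o["tool_pos"].round(4),"rot",o["tool_rot"].round(2),"w",round(o["grip_width"],4),"F",o["force"].round(1))
    print("goal",p.round(4),"tool cm",(R.T@(p-o["tool_pos"])*100).round(2))
E
python3 -c "
from h import *
todo(.104,.095,.2)"
```

```text
t 1.33 pos [0.1782 0.625  0.2921] rot [1.7999e+02 2.0000e-02 8.6520e+01] w 0.0207 F [ 1.   0.  -0.1]
goal [0.6607 0.124  0.2   ] tool cm [-47.09  51.2    9.23]
```

>>> drive_tool(
  commands=[
    [-2.35,2.56,0,0,0,0,0.23],
    [-2.35,2.56,0,0,0,0,0.23],
    [-2.35,2.56,0,0,0,0,0.23],
    [-2.35,2.56,0,0,0,0,0.23],
    [-2.35,2.56,0,0,0,0,0.23],
    [-2.35,2.56,0,0,0,0,0.23],
    [-2.35,2.56,0,0,0,0,0.23],
    [-2.35,2.56,0,0,0,0,0.23],
    [-2.35,2.56,0,0,0,0,0.23],
    [-2.35,2.56,0,0,0,0,0.23],
    [-2.35,2.56,0.5,0,0,0,0.23],
    [-2.35,2.56,1,0,0,0,0.23],
    [-2.35,2.56,1,0,0,0,0.23],
    [-2.35,2.56,1,0,0,0,0.23],
    [-2.35,2.56,1,0,0,0,0.23],
    [-2.35,2.56,1,0,0,0,0.23],
    [-2.35,2.56,1,0,0,0,0.23],
    [-2.35,2.56,1,0,0,0,0.23],
    [-2.35,2.56,1,0,0,0,0.23],
    [-2.35,2.56,0.7,0,0,0,0.23],
  ],
)

```text
time_s: 3.0
tool_pos: [0.6628, 0.1252, 0.1991]
tool_rot: [-179.9, 0.0, 86.9]
force: [0.1, -0.2, 0.2]
grip_width: 0.0198
```

>>> drive_tool(
  commands=[
    [0,0,0,0,0,0,0.23],
    [0,0,0,0,0,0,0.23],
  ],
)

```text
time_s: 3.17
tool_pos: [0.6629, 0.123, 0.1992]
tool_rot: [-179.9, 0.1, 86.6]
force: [-0.6, 0.5, -0.8]
grip_width: 0.0203
```

```bash
python3 -c "
from h import *
todo(.104,.095,.124)
for n in('top','scene'):
  c=env.read_camera(n);cv2.imwrite(f'pics/{n}1.png',c['img'])"
```

```text
t 3.17 pos [0.6629 0.123  0.1992] rot [-1.7994e+02  1.2000e-01  8.6560e+01] w 0.0203 F [-0.6  0.5 -0.8]
goal [0.6607 0.124  0.124 ] tool cm [ 0.1  -0.22  7.52]
```

View pics/scene1.png

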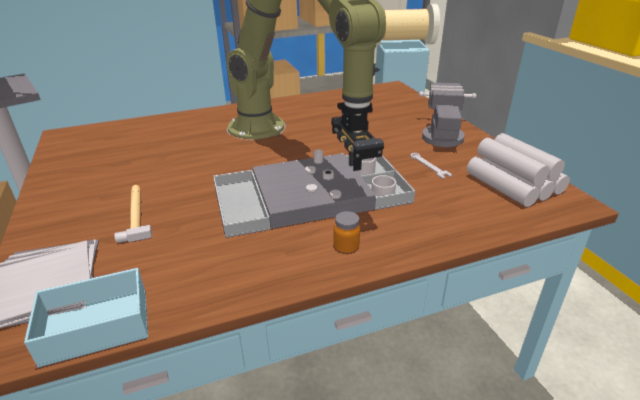

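The gripper hovers behind slug A (335,193) over the plate's tray side, with the jaws opening along plate x as intended. Now lowering it.

>>> drive_tool(
  commands=[
    [0,-0.2,1,0,0,0,0.23],
    [0,0,1.5,0,0,0,0.23],
    [0,0,1.5,0,0,0,0.23],
    [0,0,1.5,0,0,0,0.23],
    [0,0,1,0,0,0,0.23],
    [0,0,0.6,0,0,0,0.23],
    [0,0,0.35,0,0,0,0.23],
    [0,0,0,0,0,0,0.23],
    [0,0,0,0,0,0,0.23],
  ],
)

```text
time_s: 4.02
tool_pos: [0.6605, 0.1267, 0.1264]
tool_rot: [179.9, -0.0, 86.7]
force: [-0.7, 0.5, 0.3]
grip_width: 0.0199
```

```bash
python3 -c "
from h import *
todo(.104,-.165,.124)
for n in('scene',):
  c=env.read_camera(n);cv2.imwrite('pics/s2.png',cv2.resize(c['img'][130:240,205:415],None,fx=3.8,fy=3.8,interpolation=cv2.INTER_CUBIC))"
```

```text
t 4.02 pos [0.6605 0.1267 0.1264] rot [ 1.7995e+02 -3.0000e-02  8.6710e+01] w 0.0199 F [-0.7  0.5  0.3]
goal [ 0.646  -0.1356  0.124 ] tool cm [-26.27   0.05   0.23]
```

View pics/s2.png

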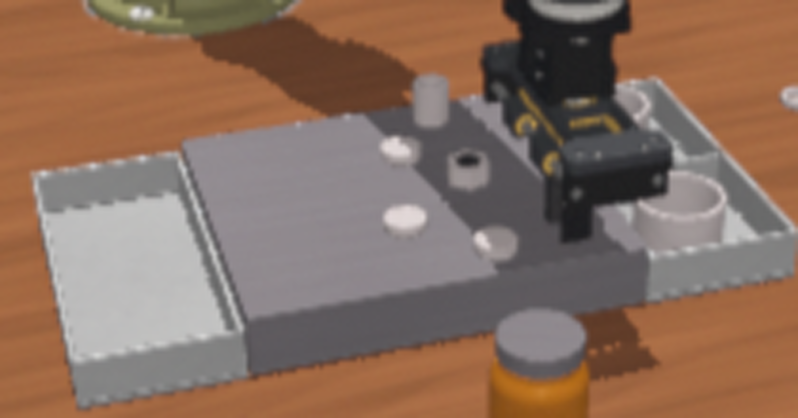

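The fingers stand behind slug A, just above the plate. Sweeping slug A.

>>> drive_tool(
  commands=[
    [-0.5,0,0.2,0,0,0,0.23],
    [-0.8,0,0,0,0,0,0.23],
    [-0.8,0,0,0,0,0,0.23],
    [-0.8,0,0,0,0,0,0.23],
    [-0.8,0,0,0,0,0,0.23],
    [-1,0,0,0,0,0,0.23],
    [-1.2,0,0,0,0,0,0.23],
    [-1.5,0,0,0,0,0,0.23],
    [-1.5,0,0,0,0,0,0.23],
    [-1.5,0,0,0,0,0,0.23],
    [-1.5,0,0,0,0,0,0.23],
    [-1.5,0,0,0,0,0,0.23],
  ],
)

```text
time_s: 5.07
tool_pos: [0.6523, -0.0094, 0.1239]
tool_rot: [180.0, 0.0, 86.6]
force: [-1.1, 0.2, -0.4]
grip_width: 0.0203
```

```bash
python3 -c "
from h import *
todo(.104,-.165,.124)
for n in('scene',):
  c=env.read_camera(n);cv2.imwrite('pics/s3.png',cv2.resize(c['img'][130:240,205:415],None,fx=3.8,fy=3.8,interpolation=cv2.INTER_CUBIC))"
```

```text
t 5.07 pos [ 0.6523 -0.0094  0.1239] rot [179.99   0.    86.64] w 0.0203 F [-1.1  0.2 -0.4]
goal [ 0.646  -0.1356  0.124 ] tool cm [-1.264e+01  1.000e-01 -1.000e-02]
```

View pics/s3.png

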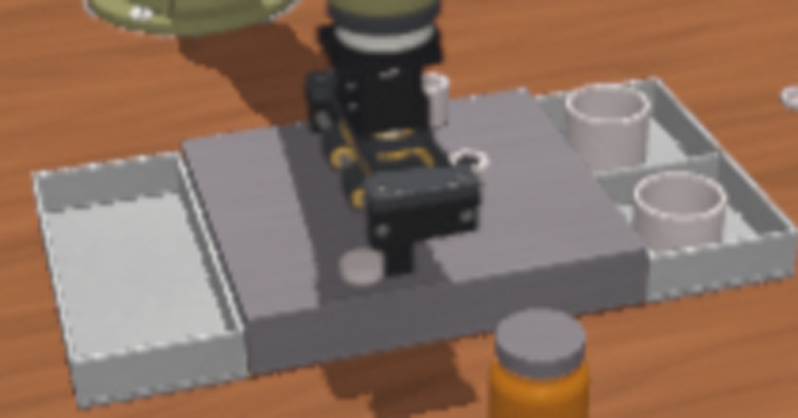

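Slug A (zoom (362,266)) is in contact just ahead of the fingers and staying in its row. Continuing over the edge.

>>> drive_tool(
  commands=[
    [-1,0,0,0,0,0,0.23],
    [-1.5,0,0,0,0,0,0.23],
    [-1.5,0,0,0,0,0,0.23],
    [-1.5,0,0,0,0,0,0.23],
    [-1.5,0,0,0,0,0,0.23],
    [-1.5,0,0,0,0,0,0.23],
    [-1.5,0,0,0,0,0,0.23],
    [-1.5,0,0,0,0,0,0.23],
    [-1,0,0,0,0,0,0.23],
    [0,0,0,0,0,0,0.23],
    [0,0,0,0,0,0,0.23],
    [0,0,0,0,0,0,0.23],
  ],
)

```text
time_s: 6.12
tool_pos: [0.6455, -0.1311, 0.1236]
tool_rot: [-180.0, -0.1, 86.7]
force: [-0.6, 1.2, -0.8]
grip_width: 0.0199
```

>>> drive_tool(
  commands=[
    [0,0,-2,0,0,0,0.23],
    [0,0,-2,0,0,0,0.23],
    [0,0,-2,0,0,0,0.23],
    [0,0,-1.5,0,0,0,0.23],
    [0,0,0,0,0,0,0.23],
  ],
)

```text
time_s: 6.53
tool_pos: [0.6474, -0.131, 0.2026]
tool_rot: [179.6, -0.0, 86.8]
force: [1.4, -0.7, 0.9]
grip_width: 0.0202
```

```bash
python3 -c "
from h import *
todo(.052,.045,.2)
for n in('scene',):
  c=env.read_camera(n);cv2.imwrite('pics/s4.png',cv2.resize(c['img'][130:240,205:415],None,fx=3.8,fy=3.8,interpolation=cv2.INTER_CUBIC))"
```

```text
t 6.53 pos [ 0.6474 -0.131   0.2026] rot [ 1.7963e+02 -3.0000e-02  8.6820e+01] w 0.0202 F [ 1.4 -0.7  0.9]
goal [0.606 0.077 0.2  ] tool cm [20.54 -5.3   0.24]
```

View pics/s4.png

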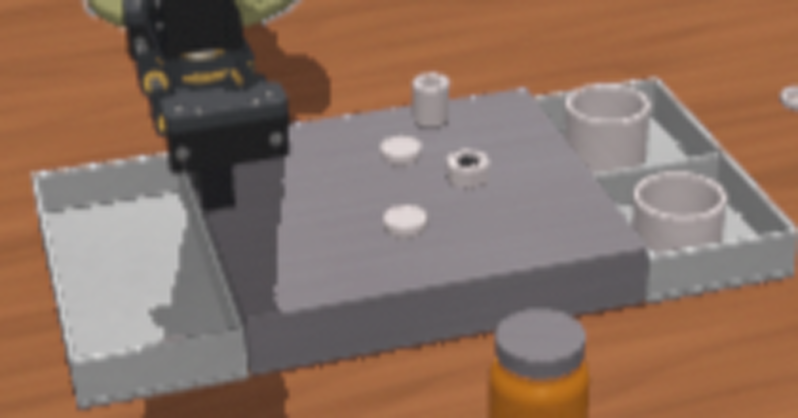

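>>> drive_tool(
  commands=[
    [1,-0.2,0,0,0,0,0.23],
    [2,-0.5,0,0,0,0,0.23],
    [2.5,-0.7,0,0,0,0,0.23],
    [2.5,-0.7,0,0,0,0,0.23],
    [2.5,-0.7,0,0,0,0,0.23],
    [2.5,-0.7,0,0,0,0,0.23],
    [2.5,-0.7,0,0,0,0,0.23],
    [2.5,-0.5,0,0,0,0,0.23],
    [1.5,-0.4,0,0,0,0,0.23],
    [1,-0.1,0,0,0,0,0.23],
    [0,0,0,0,0,0,0.23],
    [0,0,0,0,0,0,0.23],
  ],
)

```text
time_s: 7.58
tool_pos: [0.6048, 0.0758, 0.1979]
tool_rot: [-179.9, 0.0, 86.8]
force: [-0.5, 0.6, -0.2]
grip_width: 0.0198
```

```bash
python3 -c "
from h import *
todo(.053,.045,.124)
for n in('scene',):
  c=env.read_camera(n);cv2.imwrite('pics/s5.png',cv2.resize(c['img'][130:240,205:415],None,fx=3.8,fy=3.8,interpolation=cv2.INTER_CUBIC))"
```

```text
t 7.58 pos [0.6048 0.0758 0.1979] rot [-1.7994e+02  5.0000e-02  8.6760e+01] w 0.0198 F [-0.5  0.6 -0.2]
goal [0.607  0.0769 0.124 ] tool cm [0.13 0.22 7.39]
```

View pics/s5.png

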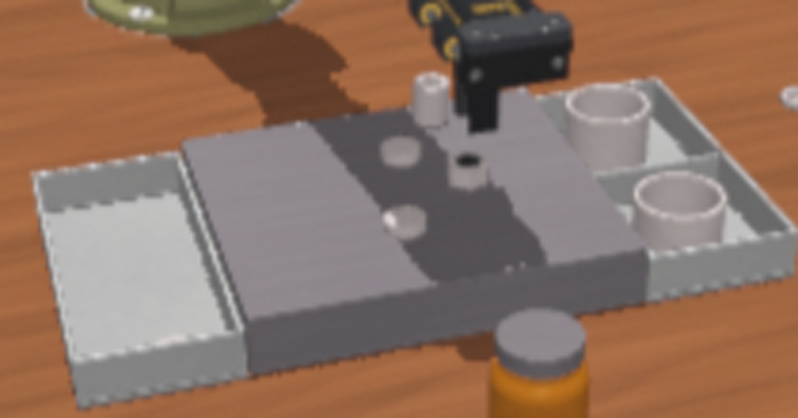

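Slug A shows as a sliver in the bin at zoom (172,340). The fingers are above the row behind slug B, so I'll lower them.

>>> drive_tool(
  commands=[
    [0,0.15,1,0,0,0,0.23],
    [0,0,1.5,0,0,0,0.23],
    [0,0,1.5,0,0,0,0.23],
    [0,0,1.5,0,0,0,0.23],
    [0,0,1,0,0,0,0.23],
    [0,0,0.6,0,0,0,0.23],
    [0,0,0.35,0,0,0,0.23],
    [0,0,0,0,0,0,0.23],
    [0,0,0,0,0,0,0.23],
  ],
)

```text
time_s: 8.38
tool_pos: [0.6071, 0.0751, 0.1247]
tool_rot: [180.0, -0.0, 86.7]
force: [-0.5, 0.3, -1.2]
grip_width: 0.0199
```

```bash
python3 -c "
from h import *
todo(.053,-.165,.124)
for n in('scene',):
  c=env.read_camera(n);cv2.imwrite('pics/s6.png',cv2.resize(c['img'][130:240,205:415],None,fx=3.8,fy=3.8,interpolation=cv2.INTER_CUBIC))"
```

```text
t 8.38 pos [0.6071 0.0751 0.1247] rot [ 1.7996e+02 -1.0000e-02  8.6660e+01] w 0.0199 F [-0.5  0.3 -1.2]
goal [ 0.5951 -0.1327  0.124 ] tool cm [-2.082e+01  1.000e-02  6.000e-02]
```

View pics/s6.png

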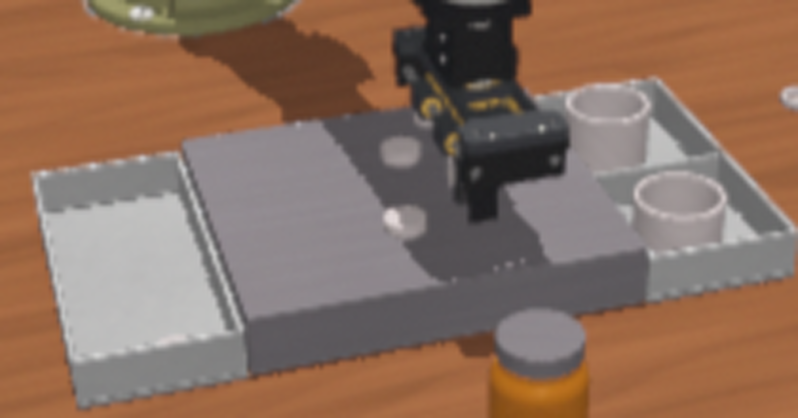

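The fingers are behind slug B (zoom (404,220)). Sweeping it in one go, 20.8 cm.

>>> drive_tool(
  commands=[
    [-0.5,0,0,0,0,0,0.23],
    [-0.8,0,0,0,0,0,0.23],
    [-0.8,0,0,0,0,0,0.23],
    [-0.8,0,0,0,0,0,0.23],
    [-0.8,0,0,0,0,0,0.23],
    [-0.8,0,0,0,0,0,0.23],
    [-1,0,0,0,0,0,0.23],
    [-1.2,0,0,0,0,0,0.23],
    [-1.5,0,0,0,0,0,0.23],
    [-1.5,0,0,0,0,0,0.23],
    [-1.5,0,0,0,0,0,0.23],
    [-1.5,0,0,0,0,0,0.23],
    [-1.5,0,0,0,0,0,0.23],
    [-1.5,0,0,0,0,0,0.23],
    [-1.5,0,0,0,0,0,0.23],
    [-1.5,0,0,0,0,0,0.23],
    [-1,0,0,0,0,0,0.23],
    [0,0,0,0,0,0,0.23],
    [0,0,0,0,0,0,0.23],
    [0,0,0,0,0,0,0.23],
  ],
)

```text
time_s: 10.1
tool_pos: [0.5954, -0.1203, 0.1241]
tool_rot: [-180.0, -0.0, 86.7]
force: [1.3, -0.4, -0.0]
grip_width: 0.0199
```

>>> drive_tool(
  commands=[
    [0,0,-2,0,0,0,0.23],
    [0,0,-2,0,0,0,0.23],
    [0,0,-2,0,0,0,0.23],
    [0,0,-1.5,0,0,0,0.23],
    [0,0,0,0,0,0,0.23],
  ],
)

```text
time_s: 10.52
tool_pos: [0.5974, -0.1202, 0.2028]
tool_rot: [179.7, -0.0, 86.8]
force: [0.9, -0.2, 1.1]
grip_width: 0.0202
```

```bash
python3 -c "
from h import *
todo(-.052,.07,.2)
for n in('scene',):
  c=env.read_camera(n);cv2.imwrite('pics/s7.png',cv2.resize(c['img'][130:240,205:415],None,fx=3.8,fy=3.8,interpolation=cv2.INTER_CUBIC))"
```

```text
t 10.52 pos [ 0.5974 -0.1202  0.2028] rot [ 1.7965e+02 -4.0000e-02  8.6810e+01] w 0.0202 F [ 0.9 -0.2  1.1]
goal [0.5036 0.1078 0.2   ] tool cm [ 22.25 -10.64   0.23]
```

View pics/s7.png

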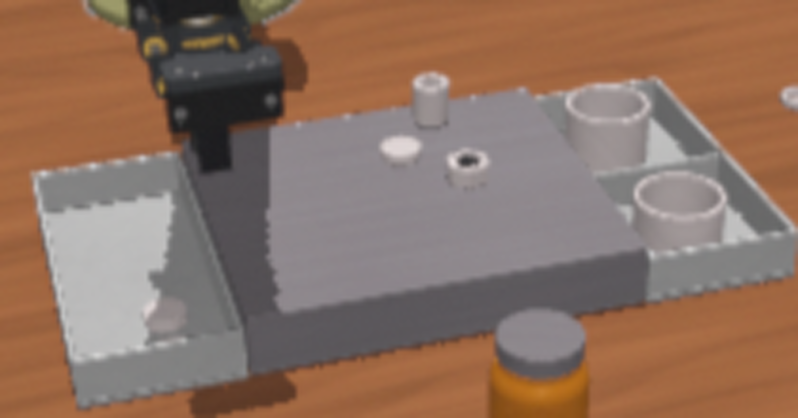

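Slug B is off the plate and lies in the bin at zoom (165,315). Moving to slug C, which is between the nut row and the bushing row.

>>> drive_tool(
  commands=[
    [1,-0.5,0,0,0,0,0.23],
    [2,-1,0,0,0,0,0.23],
    [2.5,-1.2,0,0,0,0,0.23],
    [2.5,-1.2,0,0,0,0,0.23],
    [2.5,-1.2,0,0,0,0,0.23],
    [2.5,-1.2,0,0,0,0,0.23],
    [2.5,-1.2,0,0,0,0,0.23],
    [2.5,-1.2,0,0,0,0,0.23],
    [2.2,-1,0,0,0,0,0.23],
    [1.5,-0.7,0,0,0,0,0.23],
    [0.5,-0.2,0,0,0,0,0.23],
    [0,0,0,0,0,0,0.23],
    [0,0,0,0,0,0,0.23],
  ],
)

```text
time_s: 11.65
tool_pos: [0.502, 0.1061, 0.1986]
tool_rot: [-180.0, 0.1, 86.7]
force: [-0.6, -0.9, -0.1]
grip_width: 0.0202
```

```bash
python3 -c "
from h import *
todo(-.0525,.07,.124)
for n in('scene',):
  c=env.read_camera(n);cv2.imwrite('pics/s8.png',cv2.resize(c['img'][130:240,205:415],None,fx=3.8,fy=3.8,interpolation=cv2.INTER_CUBIC))"
```

```text
t 11.65 pos [0.502  0.1061 0.1986] rot [-1.7996e+02  6.0000e-02  8.6710e+01] w 0.0202 F [-0.6 -0.9 -0.1]
goal [0.5031 0.1079 0.124 ] tool cm [0.19 0.1  7.46]
```

View pics/s8.png

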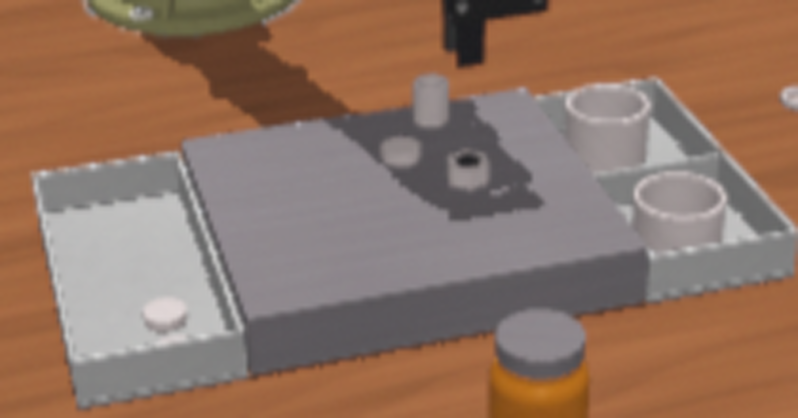

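>>> drive_tool(
  commands=[
    [0.1,0.1,1,0,0,0,0.23],
    [0,0,1.5,0,0,0,0.23],
    [0,0,1.5,0,0,0,0.23],
    [0,0,1,0,0,0,0.23],
    [0,0,0,0,0,0,0.23],
  ],
)

```text
time_s: 12.12
tool_pos: [0.502, 0.106, 0.1464]
tool_rot: [-179.8, 0.1, 86.6]
force: [-0.9, -1.0, 0.1]
grip_width: 0.0198
```

```bash
python3 -c "
from h import *
todo(-.0525,.07,.124)
for n in('scene',):
  c=env.read_camera(n);cv2.imwrite('pics/s9.png',cv2.resize(c['img'][130:210,265:375],None,fx=7,fy=7,interpolation=cv2.INTER_CUBIC))"
```

```text
t 12.12 pos [0.502  0.106  0.1464] rot [-1.7975e+02  1.4000e-01  8.6590e+01] w 0.0198 F [-0.9 -1.   0.1]
goal [0.5031 0.1079 0.124 ] tool cm [0.2  0.1  2.24]
```

View pics/s9.png

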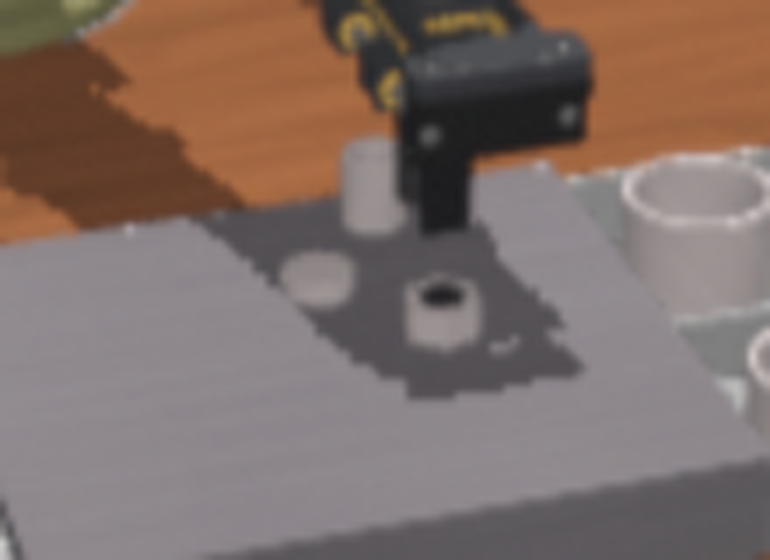

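The fingers sit between the bushing (372,185) and the nut (443,310), untouched. Continuing down.

>>> drive_tool(
  commands=[
    [0,0,1,0,0,0,0.23],
    [0,0,0.9,0,0,0,0.23],
    [0,0,0.5,0,0,0,0.23],
    [0,0,0,0,0,0,0.23],
    [0,0,0,0,0,0,0.23],
  ],
)

```text
time_s: 12.58
tool_pos: [0.5032, 0.1074, 0.125]
tool_rot: [-180.0, 0.0, 86.7]
force: [-0.1, -0.3, 0.1]
grip_width: 0.0201
```

```bash
python3 -c "
from h import *
todo(-.0525,-.165,.124)
for n in('scene',):
  c=env.read_camera(n);cv2.imwrite('pics/s10.png',cv2.resize(c['img'][130:210,265:375],None,fx=7,fy=7,interpolation=cv2.INTER_CUBIC))"
```

```text
t 12.58 pos [0.5032 0.1074 0.125 ] rot [-1.7997e+02  2.0000e-02  8.6690e+01] w 0.0201 F [-0.1 -0.3  0.1]
goal [ 0.4897 -0.1268  0.124 ] tool cm [-23.45   0.     0.11]
```

View pics/s10.png

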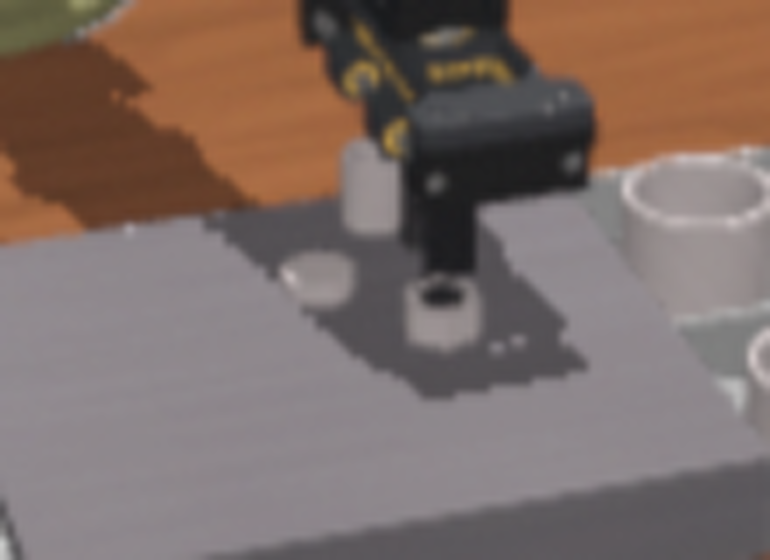

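The tool is down at z 0.125, with the nut and bushing unmoved. Sweeping slug C 23.4 cm.

>>> drive_tool(
  commands=[
    [-0.5,0,0,0,0,0,0.23],
    [-0.8,0,0,0,0,0,0.23],
    [-0.8,0,0,0,0,0,0.23],
    [-0.8,0,0,0,0,0,0.23],
    [-0.8,0,0,0,0,0,0.23],
    [-0.8,0,0,0,0,0,0.23],
    [-1,0,0,0,0,0,0.23],
    [-1.2,0,0,0,0,0,0.23],
    [-1.5,0,0,0,0,0,0.23],
    [-1.5,0,0,0,0,0,0.23],
    [-1.5,0,0,0,0,0,0.23],
    [-1.5,0,0,0,0,0,0.23],
    [-1.5,0,0,0,0,0,0.23],
    [-1.5,0,0,0,0,0,0.23],
    [-1.5,0,0,0,0,0,0.23],
    [-1.5,0,0,0,0,0,0.23],
    [-1.5,0,0,0,0,0,0.23],
    [-1.2,0,0,0,0,0,0.23],
    [-0.5,0,0,0,0,0,0.23],
    [0,0,0,0,0,0,0.23],
  ],
)

```text
time_s: 14.3
tool_pos: [0.4902, -0.1133, 0.1253]
tool_rot: [-180.0, 0.0, 86.5]
force: [-0.3, 0.6, 0.4]
grip_width: 0.0202
```

>>> drive_tool(
  commands=[
    [0,0,0,0,0,0,0.23],
    [0,0,-2,0,0,0,0.23],
    [0,0,-2.5,0,0,0,0.23],
    [0,0,-2.5,0,0,0,0.23],
    [0,0,-2.5,0,0,0,0.23],
    [0,0,-2.5,0,0,0,0.23],
    [-2,0,-2.5,0,0,0,0.23],
    [-3,0,-2,0,0,0,0.23],
    [-3,0,0,0,0,0,0.23],
    [-3,0,0,0,0,0,0.23],
    [-3,0,0,0,0,0,0.23],
    [-3,0,0,0,0,0,0.23],
    [-3,0,0,0,0,0,0.23],
    [-3,0,0,0,0,0,0.23],
    [-2,0,0,0,0,0,0.23],
    [0,0,0,0,0,0,0.23],
    [0,0,0,0,0,0,0.23],
  ],
)

```text
time_s: 15.72
tool_pos: [0.4761, -0.361, 0.2898]
tool_rot: [-179.9, -0.0, 86.6]
force: [0.2, 1.0, -0.7]
grip_width: 0.0199
```

```bash
python3 - <<'E'
from h import *
o=env.get_obs();print(o["time_s"],o["tool_pos"],o["force"])
for n,b in(('scene',(130,240,205,415)),('top',(175,300,195,410))):
  c=env.read_camera(n);cv2.imwrite(f'pics/{n}11.png',cv2.resize(c['img'][b[0]:b[1],b[2]:b[3]],None,fx=3.7,fy=3.7,interpolation=cv2.INTER_CUBIC))
  cv2.imwrite(f'pics/{n}11f.png',c['img'])
  if n=='top':
    g=cv2.cvtColor(c["img"],cv2.COLOR_BGR2GRAY)
    k,l,s,ce=cv2.connectedComponentsWithStats((g[185:292,250:360]>150).astype(np.uint8))
    for i in range(1,k):
      if 8<s[i,4]<300: print(s[i],(ce[i]+[250,185]).round(1))
E
```

```text
15.7167 [ 0.47610324 -0.36100653  0.28981377] [ 0.18486956  0.9768765  -0.68013312]
[ 0  1  6 17 54] [252.5 193.3]
[ 0 20  4 24 48] [251.1 216.9]
[104  37   6  67 170] [357.8 262.5]
[28 44 13 13 83] [284.  234.5]
[24 83 12 11 70] [279.5 273. ]
```

View pics/top11.png

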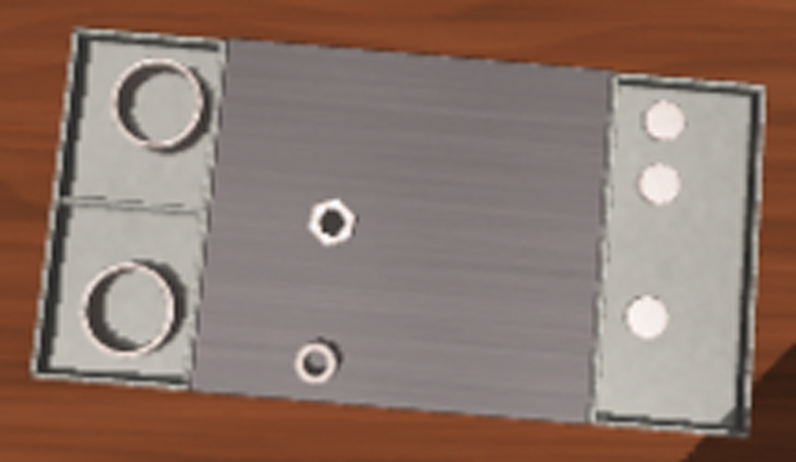

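View pics/scene11.png

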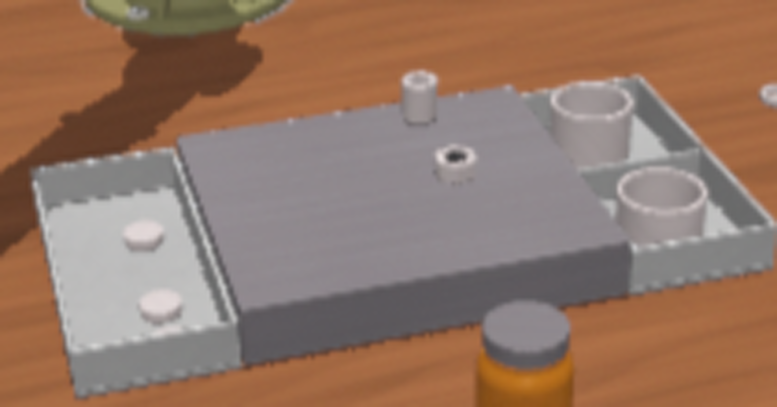

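View pics/scene11f.png

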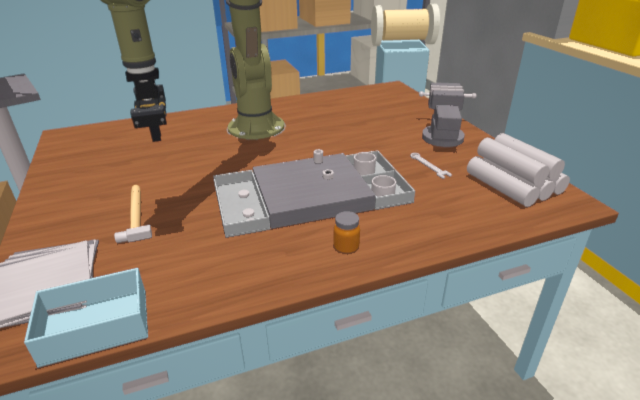

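All three slugs lie flat in the bin, at top zoom (665,120), (660,185) and (647,318). The nut (284.0,234.5) and bushing (279.5,273.0) are at their original pixels, and the arm is clear. Handing in.

```bash
python3 -c "
from cell import env
print(env.sign_off())"
```

```text
the job is handed in; nothing more can be done
None
```

I swept the three slugs one at a time along their rows and over the -y edge into the empty scrap bin, then raised the arm clear and handed the job in at about 16 s.

- **Slugs:** the last top view shows all three lying flat in the bin. The scene view shows two of them, with the third hidden behind the bin's near wall.
- **Nut and bushing:** both are within 0.3 pixel of where they were at the start.
- **Everything else:** the collars, jar, wrench and hammer look unmoved in the last pictures. I checked these by eye only.
- **Force:** every wrist-force reading I saw stayed under 2 N per axis.

None of the checks failed. The two camera views agreed on the slug positions to about 2 mm. Two slugs ended about 1 cm short of the planned sweep in y, but both had already dropped into the bin.

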